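Clip a steel sample bar into the bench test nest, past its sprung pawl

TASK

Load the square steel sample bar (blue mark) into the grey test nest, so that it is held fast for hand-held hardness testing: lay it flat between the guide rails at the open end, slide it along under the blue hood past the brass pawl until the pawl snaps shut behind it, then let go and leave it caught between pawl and ejector. Feel your way and do not ram it against the end stop (20 N is too much); leave the other sample and the tools where they are.

Things in the scene. Friction and masses are not known exactly. Their poses are not given: they have to be found in the camera images.
- bar_blue: the bar to load: bright steel sample of square section, blue mark on top near one end, 20 wide (its x), 62 long (its y), 20 high, 0.14 to 0.23 kg. Origin: centre of the underside, z up. It may go in either end first; grip it across its 20 mm width, not ahead of its middle (the hood comes over the front 20 mm)
- nest: fixed nest: grey base plate 80 wide (y) and 12 thick, from x = -106 to +114 of its origin, which is in its underside, z up; x is the loading direction, from the open end (-x) to the blue hood (+x). Its top, z = 12, is the channel floor. A latch head (pawl, hood, ejector and stop in one) is clamped in its slots. More than 20 N between the bar and this head counts as ramming
- entry (a point): point on the channel floor midway between the guide rails (nest x -65, y 0, z 12): where the middle of the bar's underside is laid. Rails: inner faces at y = +11 and -11 (1 to spare each side); from 5.5 over the floor they flare at 45 degrees to 31 wide at their tops, 10 over the floor. Left rail (+y) nest x -98 to +43, right -98 to -42. Axes as the nest
- latch (a point): nominal place of the pawl's catch face (nest x +18, y 0, z 12). The real one is anywhere within 14 mm before or after it, as the head was clamped; not measured, find it by feel. A bar is caught when its rear end is about 1.5 past the catch face; let go, it springs back against that face. The bar meets the ramp when its middle is 71 to 42 before this point. Axes as the nest
- stop (a point): nominal place of the solid stop (nest x +84, z 23): 66 after the catch face, shifted with it; the bar's front meets it about 2.5 after the click and the force rises steeply. A sprung plunger stands 12 out of it (2 N at first, 5 N when in, damped). The hood begins 24 before it, 42 wide, underside 22.5 and top 29 over the floor. Axes as the nest
- pawl (a joint): angle of the sprung brass pawl on the right (-y) side, 9 high over the floor, about its upright pin: 0 when shut, its nose 6 into the channel; 0.09 to 0.17 while a bar's side holds it out; it snaps to 0 when the bar's rear has passed. Reads 0 before the bar reaches it too. Sliding past it takes about 5 to 12 N along x in all
- bar_red: the other steel sample, round with a red mark, 23 x 85 x 20; origin at the centre of its underside, its y along its length. To be left alone
- dial: dial indicator lying on its back, white face 56 across, 22 high, with stem 107 long; origin at the middle of its underside. To be left alone
- weight: brass weight with a knob, 44 across, 36 high; origin at the centre of its underside. To be left alone
Not all that is in view belongs to the job. Leave any brown look-alike of the bar_blue alone.

How it is judged:
By the outcome, as a careful person would: the job done as asked, in the order asked, and still so for the second after the job is handed in, with the robot touching nothing.
It also fails if it takes over 58 s, if anything falls off the work surface, if the arm or the gripper's body presses on something with over 40 N, if the wrist force passes 120 N, or if a joint passes its speed limit or range.

ROBOT

A 7-joint arm with a two-finger parallel gripper is mounted at the origin on the work surface; the furniture and walls round the work are solid. World frame = base frame: x ahead of the robot, y to its left, z up, the work surface at z = 0. Lengths are in m, angles in rad, forces in N, time in s.
With the tool pointing down it reaches from about 0.35 to 0.9 m from the base axis. Payload 8.1 kg.
Tool frame: the origin (TCP) lies on the centre line of the jaws, within the pads' length; the fingertips stand 17 mm ahead of it and the grasp point (between the pads) lies 2 mm behind it (robot.finger_overhang is the distance from the TCP to the fingertips, in m); z points along the fingers, y is the line along which they close (so a half turn about z gives the same grasp; the last joint's range is limited). The gripper opens to 92 mm and grips with 3 to 60 N. Pads are 19 mm wide; open, the fingers measure 130 mm over their backs; the gripper's body (75 mm by 190 mm) begins 47 mm behind the grasp point.
Start: joints at [1.133, 0.434, 0.025, 1.573, -0.012, 1.134, -0.075], TCP at [0.205, -0.59, 0.244] pointing down, gripper open.
Joint ranges: [-2.62, 2.62], [-0.44, 2.09], [-1.27, 1.32], [0.08, 2.57], [-1.32, 4.46], [0.12, 2], [-2.74, 2.74]. Speed limits (rad/s): [2.22, 2.22, 3.01, 3.01, 3.14, 3.14, 3.14].

INTERFACE

Orientations are given as a unit quaternion [w, x, y, z].
In Python, from bench import robot, eyes gives the robot as it stands.
- The arm moves only by the tool step_arm, never from a script. Its argument "increments" is a list of rows, each an object of numbers: "gripper": the opening, from 0 (shut) to 1 (fully open); "tx", "ty", "tz": the shift along the tool's x, y, z in m; "rx", "ry", "rz": the turn, a rotation vector about the tool's x, y, z in rad. A call has 1 to 20 rows; each row is the pose to reach, as a shift and turn from the pose commanded when the call began, along the tool's axes at that moment; what a row does not reach only later rows make up. A row lasts 1/12 s, in which the tool goes at most 41.7 mm and 7.16 degrees, less where a joint would pass 70% of its speed; a pose out of reach is approached as far as the arm can. A call with a gripper value outside its range is refused whole. The fingers move at their own pace and stop on an object; the grip force is fixed at half the most. Time passes only in rows, so rows that repeat a pose let the fingers close. It gives the time, the measured TCP pose, the force, the opening and the grip force at its end, in the units of the state.
- robot.state(): the state, without advancing time (a new reading comes with each control period).
- eyes.grab_frame(name): name is "side" or "top"; returns (picture, depth): 480x640x3 uint8, red, green, blue; 480x640 float32, m along the optical axis (not along the pixel's ray), 0 where there is no reading.
- eyes.camera_model(name): a dict with "fx", "fy", "cx", "cy" (pixels), "dist_coeffs" ([k1, k2, p1, p2, k3] as OpenCV has them; the pictures are not rectified), "rvec" (rotation vector, rad) and "tvec" (3), from world to camera coordinates, as OpenCV has them. Camera axes: x right, y down, z forward; pixel columns grow to the right and rows downward; lengths in m; the calibration is good to about 2 mm. A picture is of the moment at which its call begins. camera_model takes no time and is no camera call.
- robot.finish_job(): hands the job in; it is judged then, once.
The state is a dict: "t": time; "joint_pos": joint angles; "joint_vel": joint speeds; "tau": joint torques, N m; "tool_pos": TCP position; "tcp_rot": TCP orientation; "wrist_force": force on the tool from outside, world axes, zero at the start; "torque": the same for the moment, N m; "width": opening from 0.0 (shut) to 1.0 (fully open); "finger_force": force on a finger pad.
Only numpy, scipy, OpenCV 4.12 (cv2) and the standard library are available. Lean on these libraries where they do the work, as an engineer would, in place of code of your own. Each camera call takes 0.05 s, during which the arm holds its last target. There are 200 camera calls.

## Working session

There is one attempt and no reset: what is moved stays moved. The work goes in short steps, Python scripts to look and compute and a tool call to move; the robot and the scene stay as the last step left them, time stands still between calls to the robot, and variables do not carry over. Pictures are saved under pics/ and viewed, at most 10 in all, crops included, and the job is handed in when it is done.

Besides the shell and the picture viewer there is one more tool, called after "Emit:" as name(argument=value, ...) on one line, values as JSON. step_arm: Moves the arm, as the interface text tells. Its arguments: {"type":"object","properties":{"increments":{"type":"array","items":{"type":"object","properties":{"gripper":{"type":"number"},"tx":{"type":"number"},"ty":{"type":"number"},"tz":{"type":"number"},"rx":{"type":"number"},"ry":{"type":"number"},"rz":{"type":"number"}}}}},"required":["increments"]}

```bash
mkdir -p pics; ls
python3 - <<'E'
from bench import robot, eyes
import cv2,numpy as np
print(robot.state())
for n in("top","side"):
    p,d=eyes.grab_frame(n); cv2.imwrite(f"pics/{n}0.png",p[:,:,::-1]); np.save(f"pics/{n}0.npy",d)
    print(n,eyes.camera_model(n))
E
```

```text
pics
{'t': 0.0, 'joint_pos': array([ 1.1333641 ,  0.4352299 ,  0.02499065,  1.57407705, -0.01158078,
        1.13399505, -0.07506532]), 'joint_vel': array([-8.81234845e-06,  1.07498772e-03, -7.09496870e-05,  5.06083841e-04,
        7.71061400e-04,  1.01201745e-03, -5.26515846e-04]), 'tau': array([-4.69493643e-04, -6.67861319e+01,  9.84351262e-01, -3.14460719e+01,
       -6.07128488e-02,  4.28659958e-02,  9.25015524e-05]), 'tool_pos': array([ 0.20515962, -0.58986683,  0.24294862]), 'tcp_rot': array([-7.53113247e-04,  9.86021889e-01,  1.66613990e-01, -2.11964050e-04]), 'wrist_force': array([ 0.13843652,  0.33955823, -0.60565297]), 'torque': array([-0.00824708, -0.02936446, -0.01268194]), 'finger_force': 0.0, 'width': 1.003986593024245}
top {'fx': 579.4284815423962, 'fy': 579.4284815423962, 'cx': 332.82626987346293, 'cy': 235.55061383314626, 'dist_coeffs': array([-0.00844186,  0.        ,  0.        ,  0.        ,  0.        ]), 'rvec': array([ 2.07917857, -2.14447671,  0.22944475]), 'tvec': array([-0.10154102,  0.46751297,  0.96861431])}
side {'fx': 457.98987984772214, 'fy': 457.98987984772214, 'cx': 319.8034757360027, 'cy': 243.04948212504803, 'dist_coeffs': array([-0.06047872,  0.        ,  0.        ,  0.        ,  0.        ]), 'rvec': array([ 0.17352656, -2.49362448,  1.73067738]), 'tvec': array([0.42851072, 0.11804774, 0.69243766])}
```

View pics/top0.png

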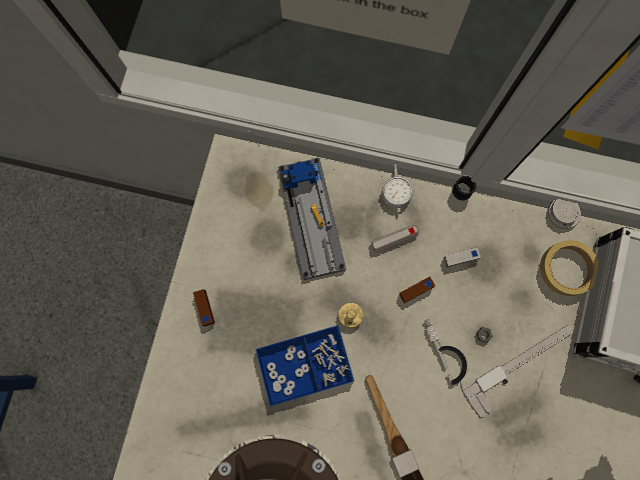

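View pics/side0.png

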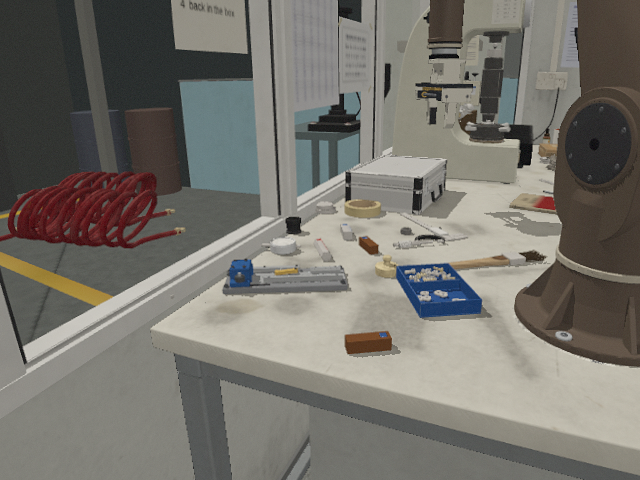

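The top view shows three bar candidates: bright steel with a blue mark at (462,260), brown at (417,291) and brown at (204,308). The steel one fits, since the brown ones are look-alikes. The red-marked sample is at (395,239). The nest runs from its open end at (322,270) to the blue hood at (299,174). I'll confirm with an enlarged crop.

```bash
cat > h.py <<'E'
import cv2,numpy as np
from bench import robot, eyes
def cam(n):
    m=eyes.camera_model(n); K=np.array([[m['fx'],0,m['cx']],[0,m['fy'],m['cy']],[0,0,1.]])
    return K,m['dist_coeffs'],cv2.Rodrigues(m['rvec'])[0],m['tvec']
def ray(n,uv):
    K,D,R,t=cam(n); q=cv2.undistortPoints(np.float64(uv).reshape(-1,1,2),K,D)[:,0]
    return -R.T@t,np.c_[q,np.ones(len(q))]@R
def plane(n,uv,z):
    c,d=ray(n,uv); return c+d*((z-c[2])/d[:,2])[:,None]
def proj(n,P):
    K,D,R,t=cam(n); return cv2.projectPoints(np.float64(P).reshape(-1,1,3),R,t,K,D)[0][:,0]
def cloud(n,d):
    v,u=np.mgrid[:480,:640]; c,r=ray(n,np.c_[u.ravel(),v.ravel()])
    return (c+r*d.reshape(-1,1)).reshape(480,640,3)
def tri(a,b):
    c1,d1=ray('top',a);c2,d2=ray('side',b); A=np.c_[d1[0],-d2[0]]; s=np.linalg.lstsq(A,c2-c1,rcond=None)[0]
    p,q=c1+d1[0]*s[0],c2+d2[0]*s[1]; return (p+q)/2,np.linalg.norm(p-q)
E
python3 - <<'E'
from h import *
t=cv2.imread('pics/top0.png'); 
a=cv2.resize(t[150:290,265:355],None,fx=4.2,fy=4.2,interpolation=cv2.INTER_CUBIC)
b=cv2.resize(t[220:310,390:490],None,fx=4.2,fy=4.2,interpolation=cv2.INTER_CUBIC)
o=np.zeros((590,800,3),np.uint8); o[:588,:378]=a; o[:378,380:800]=b; cv2.imwrite('pics/crop1.png',o)
d=np.load('pics/top0.npy'); P=cloud('top',d)
hsv=cv2.cvtColor(t,cv2.COLOR_BGR2HSV)
for nm,(u0,u1,v0,v1) in dict(bar=(435,490,240,280),nest=(270,355,145,290)).items():
    Z=P[v0:v1,u0:u1,2]; print(nm,np.histogram(Z,bins=np.arange(-.006,.06,.003)))
# bar top face by height
m=np.zeros((480,640),np.uint8); m[240:280,435:490]=(P[240:280,435:490,2]>.014)*255
q=P[m>0]; print('bar',m.sum()/255,np.median(q[:,2]),cv2.minAreaRect(np.float32(q[:,:2]*1000)))
bl=(hsv[:,:,0]>95)&(hsv[:,:,0]<130)&(hsv[:,:,1]>120)
bb=bl&(m>0); print('mark',P[bb].mean(0))
m=np.zeros((480,640),bool); m[140:290,265:355]=(P[140:290,265:355,2]>.008)
q=P[m]; print('nest',len(q),cv2.minAreaRect(np.float32(q[:,:2]*1000)))
h=m&bl;q=P[h];print('hood',q[:,2].max(),q.mean(0),cv2.minAreaRect(np.float32(q[q[:,2]>.035][:,:2]*1000)))
E
```

```text
bar (array([ 64, 666, 888, 140,  21,   6,  12,  45, 205, 128,  13,   0,   0,
         0,   0,   0,   0,   0,   0,   0,   0]), array([-0.006, -0.003,  0.   ,  0.003,  0.006,  0.009,  0.012,  0.015,
        0.018,  0.021,  0.024,  0.027,  0.03 ,  0.033,  0.036,  0.039,
        0.042,  0.045,  0.048,  0.051,  0.054,  0.057]))
nest (array([ 330, 2596, 2950,  529,  239, 1364, 1535,  370,  468,  552,  141,
         55,   55,   72,   82,  250,  139,   11,    0,    0,    0]), array([-0.006, -0.003,  0.   ,  0.003,  0.006,  0.009,  0.012,  0.015,
        0.018,  0.021,  0.024,  0.027,  0.03 ,  0.033,  0.036,  0.039,
        0.042,  0.045,  0.048,  0.051,  0.054,  0.057]))
bar 409.0 0.02039537403878322 ((354.5819091796875, -235.64553833007812), (38.52134704589844, 327.7554626464844), 32.399539947509766)
mark [ 0.4303751  -0.36878519  0.02095144]
nest 5600 ((455.91937255859375, -71.06852722167969), (139.99813842773438, 399.892578125), 83.49342346191406)
hood 1.0453514502538315 [ 0.58319072 -0.06125747  0.03942877] ((430.0580749511719, -92.72525024414062), (357.8748474121094, 41.94878005981445), 11.420934677124023)
```

View pics/crop1.png

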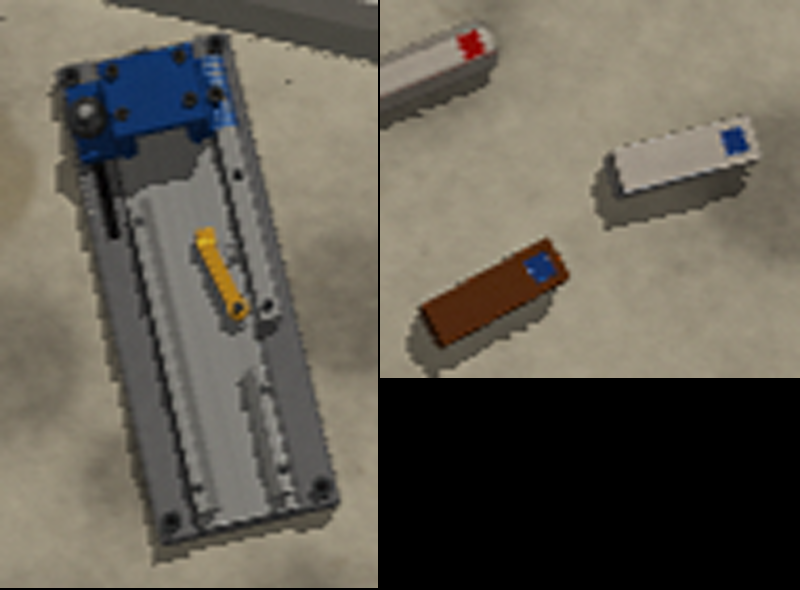

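The crop confirms it: the steel bar with the blue mark is at about (462,260), and the brown look-alike at (417,291) is to be left alone. The nest's open end is at the bottom and the pawl (amber) is on its right. Next I'll measure both by contours.

```bash
cat > m.py <<'E'
from h import *
def comp(m,seed):
    n,l,s,c=cv2.connectedComponentsWithStats(m.astype(np.uint8)); return l==l[seed[1],seed[0]]
def rect(mask,n,z):
    c=max(cv2.findContours(mask.astype(np.uint8),cv2.RETR_EXTERNAL,cv2.CHAIN_APPROX_NONE)[0],key=cv2.contourArea)
    return cv2.minAreaRect(np.float32(plane(n,c.reshape(-1,2),z)[:,:2]*1000))
E
python3 - <<'E'
from m import *
t=cv2.imread('pics/top0.png'); d=np.load('pics/top0.npy'); P=cloud('top',d)
print('cam',ray('top',[[0,0]])[0],ray('side',[[0,0]])[0])
ok=(d>0)&(P[:,:,2]<.08)
m=comp(ok&(P[:,:,2]>.013),(462,260)); print('bar',m.sum(),rect(m,'top',.02))
g=cv2.cvtColor(t,cv2.COLOR_BGR2GRAY); roi=np.zeros_like(m); roi[235:285,435:490]=1
hsv=cv2.cvtColor(t,cv2.COLOR_BGR2HSV); bl=(hsv[:,:,0]>95)&(hsv[:,:,0]<130)&(hsv[:,:,1]>120)
b=comp(roi&cv2.dilate(m.astype(np.uint8),np.ones((3,3))).astype(bool)&((g>150)|bl),(458,262)); print('bar bright',b.sum(),rect(b,'top',.02))
v,u=np.where(bl&m); print('mark px',u.mean(),v.mean(),plane('top',[[u.mean(),v.mean()]],.02))
k=comp(ok&(P[:,:,2]>.007),(300,240)); print('nest',k.sum(),rect(k,'top',.012))
for z0,z1 in((.009,.016),):
    w=comp(k&(P[:,:,2]<.019),(300,240)); q=P[w]; 
    # long-edge lines, at plate level
    r=rect(w,'top',.012); print('plate',w.sum(),r,cv2.boxPoints(r))
# depth edges of rails: bar height from side view
s=cv2.imread('pics/side0.png'); sd=np.load('pics/side0.npy'); Q=cloud('side',sd)
p=proj('side',[.43,-.35,.02])[0]; print('bar in side',p); 
hs=cv2.cvtColor(s,cv2.COLOR_BGR2HSV); bs=(hs[:,:,0]>95)&(hs[:,:,0]<130)&(hs[:,:,1]>100)
R=np.zeros_like(bs); x,y=p.astype(int); R[y-20:y+20,x-25:x+25]=1
vv,uu=np.where(bs&R); print(len(uu),uu.mean(),vv.mean()); print('tri mark',tri([[u.mean(),v.mean()]],[[uu.mean(),vv.mean()]]))
E
```

```text
cam [ 0.25051055 -0.10759854  1.04535145] [0.32546159 0.66463049 0.35967719]
bar 400 ((424.8280944824219, -346.8262939453125), (20.761493682861328, 63.752723693847656), 12.900248527526855)
bar bright 21 ((414.48974609375, -330.842041015625), (19.755855560302734, 7.255453109741211), 81.7766342163086)
mark px 473.9166666666667 253.04166666666666 [[ 0.43053878 -0.369028    0.02      ]]
nest 4998 ((509.05096435546875, -76.62443542480469), (221.32464599609375, 79.6973876953125), 11.333914756774902)
plate 3386 ((508.5543518066406, -76.7239761352539), (220.3116455078125, 79.6973876953125), 11.333916664123535) [[ 392.7154    -59.30094 ]
 [ 408.37805  -137.4441  ]
 [ 624.3933    -94.14701 ]
 [ 608.73065   -16.003845]]
bar in side [343.69029191 227.0108402 ]
3 364.0 237.0
tri mark (array([ 0.4090254 , -0.37465032, -0.00734345]), np.float64(0.05183716314197793))
```

```bash
cat > go.py <<'E'
# usage: go.py x y z yaw_deg(tool x) -> increments from the present pose
from h import *
import sys
from scipy.spatial.transform import Rotation as R
def inc(x,y,z,yaw):
    s=robot.state(); q=np.array(s['tcp_rot']); A=R.from_quat(q[[1,2,3,0]])
    B=R.from_euler('z',yaw,degrees=True)*R.from_euler('x',180,degrees=True)
    return np.round(A.inv().apply(np.array([x,y,z])-s['tool_pos']),4),np.round((A.inv()*B).as_rotvec(),4)
if __name__=='__main__': print(*inc(*map(float,sys.argv[1:5])))
E
python3 go.py .4268 -.3556 .22 102.9; python3 go.py .4268 -.3556 .22 11.33
python3 - <<'E'
from m import *
d=np.load('pics/top0.npy'); P=cloud('top',d); ok=(d>0)
a=np.radians(11.33); O=np.array([.5046,-.0775]); 
q=P[ok]-[*O,0]; n=np.c_[q[:,0]*np.cos(a)+q[:,1]*np.sin(a),-q[:,0]*np.sin(a)+q[:,1]*np.cos(a),q[:,2]]*1000
print('heights mm: rows nest x, cols y -45..45 step 6 (85th pct)')
for x in range(-104,116,10):
    print(x,[int(np.percentile(w,85)) if len(w) else -1 for y in range(-45,45,6) for w in [n[(abs(n[:,0]-x-5)<5)&(abs(n[:,1]-y-3)<3),2]]])
sd=np.load('pics/side0.npy'); Q=cloud('side',sd); Q=Q[(sd>0)]
w=Q[np.hypot(Q[:,0]-.4248,Q[:,1]+.3468)<.012]; print('bar top from side',np.percentile(w[:,2],[50,80,95]))
qs=Q-[*O,0]; ns=np.c_[qs[:,0]*np.cos(a)+qs[:,1]*np.sin(a),-qs[:,0]*np.sin(a)+qs[:,1]*np.cos(a),qs[:,2]]*1000
w=ns[(abs(ns[:,0]+65)<30)&(abs(ns[:,1])<8),2]; print('floor from side',len(w),np.median(w))
w=ns[(abs(ns[:,0]+65)<30)&(ns[:,1]<38)&(ns[:,1]>24),2]; print('plate from side',len(w),np.median(w))
br=plane('top',[[417,291],[395,239]],.02); print(br)
E
```

```text
[ 0.2863 -0.1485  0.0232] [-1.2000e-03 -9.0000e-04 -1.4612e+00]
[ 0.2863 -0.1485  0.0232] [-0.0014  0.0002  0.137 ]
heights mm: rows nest x, cols y -45..45 step 6 (85th pct)
-104 [11, 17, 17, 14, 22, 20, 13, 14, 14, 17, 22, 14, 16, 16, 3]
-94 [7, 13, 14, 13, 23, 21, 13, 14, 14, 21, 23, 14, 13, 14, 5]
-84 [2, 12, 14, 13, 24, 21, 15, 13, 13, 21, 23, 13, 12, 13, 6]
-74 [8, 14, 13, 13, 22, 20, 13, 14, 14, 20, 24, 13, 14, 13, 3]
-64 [6, 15, 14, 12, 22, 21, 13, 14, 15, 21, 23, 14, 13, 13, 2]
-54 [8, 13, 14, 13, 24, 20, 13, 13, 14, 21, 24, 13, 13, 13, 2]
-44 [4, 13, 14, 14, 21, 17, 13, 15, 13, 21, 23, 12, 13, 14, 4]
-34 [10, 13, 13, 13, 14, 13, 14, 14, 13, 22, 23, 13, 13, 14, 5]
-24 [8, 13, 24, 22, 21, 21, 14, 14, 13, 21, 23, 13, 13, 15, 2]
-14 [10, 14, 22, 22, 23, 22, 14, 13, 14, 21, 24, 13, 13, 14, 6]
-4 [3, 13, 23, 22, 16, 22, 15, 13, 13, 21, 24, 14, 14, 13, 3]
6 [8, 13, 22, 21, 16, 24, 22, 13, 13, 22, 23, 12, 14, 14, 3]
16 [10, 12, 22, 21, 13, 22, 21, 14, 13, 20, 23, 14, 15, 13, 7]
26 [3, 14, 22, 22, 13, 14, 13, 14, 14, 21, 23, 14, 14, 12, 5]
36 [2, 14, 24, 23, 14, 14, 15, 14, 13, 20, 23, 13, 15, 14, 9]
46 [3, 14, 23, 21, 13, 14, 13, 12, 13, 14, 13, 12, 14, 13, 3]
56 [6, 13, 22, 21, 28, 15, 13, 13, 14, 16, 26, 14, 13, 14, 2]
66 [9, 16, 22, 23, 43, 42, 43, 41, 41, 41, 42, 21, 25, 22, 3]
76 [4, 15, 25, 24, 42, 43, 42, 42, 43, 43, 42, 32, 37, 33, 3]
86 [3, 14, 23, 23, 44, 44, 42, 42, 41, 43, 42, 30, 34, 31, 2]
96 [4, 19, 22, 22, 44, 43, 41, 42, 42, 43, 42, 22, 21, 20, 2]
106 [1, 17, 16, 14, 11, 6, 9, 27, 7, 10, 9, 13, 17, 15, 3]
bar top from side [0.02017437 0.02062499 0.02121116]
floor from side 8 12.675329374930127
plate from side 142 11.803125505619239
[[ 0.36535585 -0.26235009  0.02      ]
 [ 0.46069685 -0.22836103  0.02      ]]
```

Emit:
step_arm(increments=[{"tx": 0.035, "ty": -0.018, "tz": 0, "rz": -0.12, "gripper": 0.5}, {"tx": 0.07, "ty": -0.036, "tz": 0, "rz": -0.24, "gripper": 0.5}, {"tx": 0.1, "ty": -0.052, "rz": -0.365, "gripper": 0.5}, {"tx": 0.13, "ty": -0.067, "rz": -0.485, "gripper": 0.5}, {"tx": 0.16, "ty": -0.083, "rz": -0.61, "gripper": 0.5}, {"tx": 0.19, "ty": -0.098, "tz": 0.01, "rz": -0.73, "gripper": 0.5}, {"tx": 0.215, "ty": -0.112, "tz": 0.03, "rz": -0.85, "gripper": 0.5}, {"tx": 0.24, "ty": -0.125, "tz": 0.05, "rz": -0.97, "gripper": 0.5}, {"tx": 0.265, "ty": -0.137, "tz": 0.08, "rz": -1.1, "gripper": 0.5}, {"tx": 0.2863, "ty": -0.1485, "tz": 0.11, "rz": -1.22, "gripper": 0.5}, {"tx": 0.2863, "ty": -0.1485, "tz": 0.14, "rz": -1.34, "gripper": 0.5}, {"tx": 0.2863, "ty": -0.1485, "tz": 0.16, "rz": -1.461, "gripper": 0.5}, {"tx": 0.2863, "ty": -0.1485, "tz": 0.16, "rz": -1.461, "gripper": 0.5}, {"tx": 0.2863, "ty": -0.1485, "tz": 0.16, "rz": -1.461, "gripper": 0.5}, {"tx": 0.2863, "ty": -0.1485, "tz": 0.16, "rz": -1.461, "gripper": 0.5}])

```text
invalid input
```

```bash
python3 go.py .4268 -.3556 .029 102.9
python3 - <<'E'
from h import *
s=robot.state(); print(s['joint_pos'].round(2),s['width'],s['wrist_force'])
p,d=eyes.grab_frame('side'); cv2.imwrite('pics/s1.png',p[:,:,::-1]); q=p[:,:,::-1][150:300,260:460]
t,_=eyes.grab_frame('top'); w=t[:,:,::-1][180:330,380:580]
cv2.imwrite('pics/c2.png',np.hstack([cv2.resize(a,(400,300),interpolation=cv2.INTER_CUBIC) for a in(q,w)]))
E
```

```text
[ 0.2863 -0.1482  0.2142] [-1.2000e-03 -9.0000e-04 -1.4612e+00]
[ 1.13  0.44  0.02  1.57 -0.01  1.13 -0.08] 1.0008985348932107 [-0.17026624  0.35698771 -0.3176116 ]
```

View pics/c2.png

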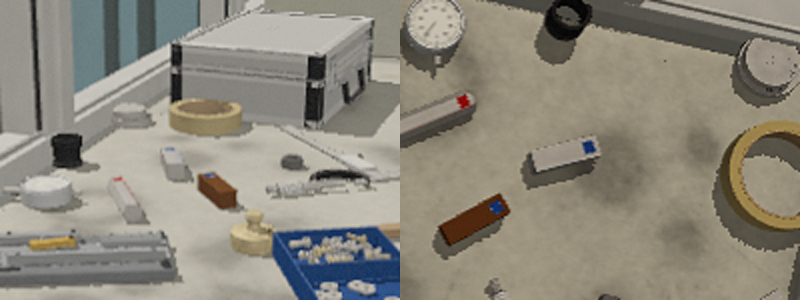

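The move was refused and the arm is unmoved; in both crops the scene is unchanged, with the steel bar at about (565,153) in the right half. I'll give all the keys in every row.

Emit:
step_arm(increments=[{"tx": 0.035, "ty": -0.018, "tz": 0, "rx": 0, "ry": 0, "rz": -0.12, "gripper": 0.5}, {"tx": 0.07, "ty": -0.036, "tz": 0, "rx": 0, "ry": 0, "rz": -0.24, "gripper": 0.5}, {"tx": 0.1, "ty": -0.052, "tz": 0, "rx": 0, "ry": 0, "rz": -0.36, "gripper": 0.5}, {"tx": 0.13, "ty": -0.067, "tz": 0, "rx": 0, "ry": 0, "rz": -0.48, "gripper": 0.5}, {"tx": 0.16, "ty": -0.083, "tz": 0, "rx": 0, "ry": 0, "rz": -0.6, "gripper": 0.5}, {"tx": 0.19, "ty": -0.098, "tz": 0.01, "rx": 0, "ry": 0, "rz": -0.72, "gripper": 0.5}, {"tx": 0.215, "ty": -0.112, "tz": 0.03, "rx": 0, "ry": 0, "rz": -0.84, "gripper": 0.5}, {"tx": 0.24, "ty": -0.125, "tz": 0.05, "rx": 0, "ry": 0, "rz": -0.96, "gripper": 0.5}, {"tx": 0.265, "ty": -0.137, "tz": 0.08, "rx": 0, "ry": 0, "rz": -1.08, "gripper": 0.5}, {"tx": 0.286, "ty": -0.148, "tz": 0.11, "rx": 0, "ry": 0, "rz": -1.2, "gripper": 0.5}, {"tx": 0.286, "ty": -0.148, "tz": 0.14, "rx": 0, "ry": 0, "rz": -1.32, "gripper": 0.5}, {"tx": 0.286, "ty": -0.148, "tz": 0.15, "rx": 0, "ry": 0, "rz": -1.44, "gripper": 0.5}, {"tx": 0.286, "ty": -0.148, "tz": 0.15, "rx": 0, "ry": 0, "rz": -1.461, "gripper": 0.5}, {"tx": 0.286, "ty": -0.148, "tz": 0.15, "rx": 0, "ry": 0, "rz": -1.461, "gripper": 0.5}])

```text
t: 1.37
tool_pos: [0.4265, -0.3566, 0.0934]
tcp_rot: [-0.001, 0.624, 0.781, 0.0]
wrist_force: [1.3, -0.6, 0.1]
width: 0.504
finger_force: 0.0
```

```bash
python3 go.py .4268 -.3556 .029 102.9
python3 - <<'E'
from h import *
s=robot.state(); print(s['joint_pos'].round(2),s['width'],s['wrist_force'])
E
```

```text
[0.0008 0.0005 0.0644] [-0.0007 -0.0012 -0.0023]
[ 0.87  0.53 -0.37  1.88  0.26  0.78  0.58] 0.5035410313121229 [ 1.30844759 -0.56109095  0.06029114]
```

Emit:
step_arm(increments=[{"tx": 0, "ty": 0, "tz": 0.03, "rx": 0, "ry": 0, "rz": 0, "gripper": 0.5}, {"tx": 0, "ty": 0, "tz": 0.055, "rx": 0, "ry": 0, "rz": 0, "gripper": 0.5}, {"tx": 0, "ty": 0, "tz": 0.064, "rx": 0, "ry": 0, "rz": 0, "gripper": 0.5}, {"tx": 0, "ty": 0, "tz": 0.064, "rx": 0, "ry": 0, "rz": 0, "gripper": 0.5}, {"tx": 0, "ty": 0, "tz": 0.064, "rx": 0, "ry": 0, "rz": 0, "gripper": 0.15}, {"tx": 0, "ty": 0, "tz": 0.064, "rx": 0, "ry": 0, "rz": 0, "gripper": 0.0}, {"tx": 0, "ty": 0, "tz": 0.064, "rx": 0, "ry": 0, "rz": 0, "gripper": 0.0}, {"tx": 0, "ty": 0, "tz": 0.064, "rx": 0, "ry": 0, "rz": 0, "gripper": 0.0}, {"tx": 0, "ty": 0, "tz": 0.064, "rx": 0, "ry": 0, "rz": 0, "gripper": 0.0}, {"tx": 0, "ty": 0, "tz": 0.064, "rx": 0, "ry": 0, "rz": 0, "gripper": 0.0}])

```text
t: 2.2
tool_pos: [0.4276, -0.357, 0.0308]
tcp_rot: [0.001, 0.623, 0.782, -0.0]
wrist_force: [-1.1, 0.4, 7.4]
width: 0.211
finger_force: 30.0
```

```bash
python3 go.py .4310 -.0923 .041 11.33;python3 - <<'E'
from h import *
s=robot.state(); print(s)
E
```

```text
[ 0.2573  0.0624 -0.0105] [2.1000e-03 2.0000e-04 1.5978e+00]
{'t': 2.2, 'joint_pos': array([ 0.83549708,  0.61543335, -0.32968333,  1.92439507,  0.31445552,
        0.64972242,  0.53470487]), 'joint_vel': array([-0.00071564,  0.00179179, -0.00010579,  0.00183537, -0.00155749,
        0.00230374, -0.0012509 ]), 'tau': array([-1.09948331e-02, -6.32029796e+01, -4.79672983e+00, -1.86683106e+01,
        3.40286200e-02, -1.88498930e-01,  8.76987440e-03]), 'tool_pos': array([ 0.42755099, -0.3570221 ,  0.03080546]), 'tcp_rot': array([ 9.56243410e-04,  6.23371695e-01,  7.81925070e-01, -4.11448930e-06]), 'wrist_force': array([-1.06658946,  0.44003214,  7.38799946]), 'torque': array([ 0.08464338, -0.01665634, -0.07351924]), 'finger_force': 29.99682605266571, 'width': 0.21091047701829493}
```

Emit:
step_arm(increments=[{"tx": 0, "ty": 0, "tz": -0.015, "rx": 0, "ry": 0, "rz": 0, "gripper": 0.0}, {"tx": 0, "ty": 0, "tz": -0.04, "rx": 0, "ry": 0, "rz": 0, "gripper": 0.0}, {"tx": 0, "ty": 0, "tz": -0.07, "rx": 0, "ry": 0, "rz": 0.05, "gripper": 0.0}, {"tx": 0.02, "ty": 0.005, "tz": -0.08, "rx": 0, "ry": 0, "rz": 0.17, "gripper": 0.0}, {"tx": 0.045, "ty": 0.011, "tz": -0.08, "rx": 0, "ry": 0, "rz": 0.29, "gripper": 0.0}, {"tx": 0.07, "ty": 0.017, "tz": -0.08, "rx": 0, "ry": 0, "rz": 0.41, "gripper": 0.0}, {"tx": 0.095, "ty": 0.023, "tz": -0.08, "rx": 0, "ry": 0, "rz": 0.53, "gripper": 0.0}, {"tx": 0.12, "ty": 0.029, "tz": -0.08, "rx": 0, "ry": 0, "rz": 0.65, "gripper": 0.0}, {"tx": 0.145, "ty": 0.035, "tz": -0.08, "rx": 0, "ry": 0, "rz": 0.77, "gripper": 0.0}, {"tx": 0.17, "ty": 0.041, "tz": -0.08, "rx": 0, "ry": 0, "rz": 0.89, "gripper": 0.0}, {"tx": 0.195, "ty": 0.047, "tz": -0.08, "rx": 0, "ry": 0, "rz": 1.01, "gripper": 0.0}, {"tx": 0.22, "ty": 0.053, "tz": -0.08, "rx": 0, "ry": 0, "rz": 1.13, "gripper": 0.0}, {"tx": 0.24, "ty": 0.058, "tz": -0.08, "rx": 0, "ry": 0, "rz": 1.25, "gripper": 0.0}, {"tx": 0.257, "ty": 0.062, "tz": -0.08, "rx": 0, "ry": 0, "rz": 1.37, "gripper": 0.0}, {"tx": 0.257, "ty": 0.062, "tz": -0.08, "rx": 0, "ry": 0, "rz": 1.49, "gripper": 0.0}, {"tx": 0.257, "ty": 0.062, "tz": -0.08, "rx": 0, "ry": 0, "rz": 1.598, "gripper": 0.0}, {"tx": 0.257, "ty": 0.062, "tz": -0.08, "rx": 0, "ry": 0, "rz": 1.598, "gripper": 0.0}, {"tx": 0.257, "ty": 0.062, "tz": -0.08, "rx": 0, "ry": 0, "rz": 1.598, "gripper": 0.0}])

```text
t: 3.7
tool_pos: [0.4299, -0.0921, 0.1098]
tcp_rot: [0.0, 0.995, 0.101, -0.0]
wrist_force: [-0.8, -0.5, -2.2]
width: 0.212
finger_force: 30.0
```

```bash
python3 go.py .4305 -.0924 .060 11.33;python3 - <<'E'
from h import *
s=robot.state(); print(s['joint_pos'].round(2),s['width'],s['wrist_force'],s['torque'])
p,d=eyes.grab_frame('side'); q=p[:,:,::-1][170:320,220:420]
t,td=eyes.grab_frame('top'); w=t[:,:,::-1][150:300,230:430]; np.save('pics/top2.npy',td); np.save('pics/side2.npy',d)
cv2.imwrite('pics/s2.png',p[:,:,::-1]); cv2.imwrite('pics/t2.png',t[:,:,::-1])
cv2.imwrite('pics/c3.png',np.hstack([cv2.resize(a,(400,300),interpolation=cv2.INTER_CUBIC) for a in(q,w)]))
E
```

```text
[0.0006 0.0004 0.0498] [0.0002 0.0001 0.0037]
[ 0.13  0.32 -0.05  2.16  0.02  0.66 -1.3 ] 0.21158700700110192 [-0.75660356 -0.53148587 -2.15418664] [0.02726922 0.01595025 0.04867845]
```

View pics/c3.png

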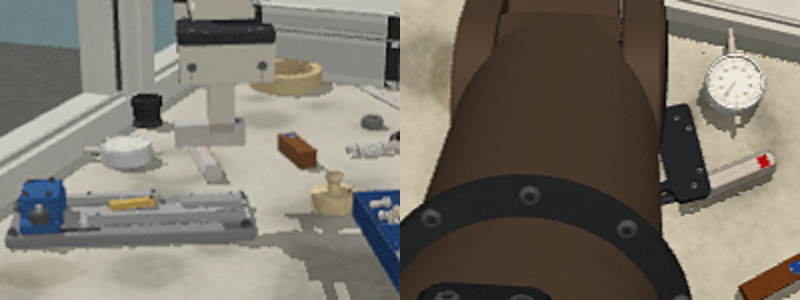

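The side crop shows the bar held under the fingers at about (210,133), above and in line with the nest. The arm hides it in the top view. I'll measure the bar in the grip from the side depth.

```bash
cat > bar.py <<'E'
from m import *
def sidebar(f,z0=None):
    d=np.load(f); Q=cloud('side',d); s=robot.state(); T=s['tool_pos']; a=np.radians(11.33); q=Q-T
    X=q[...,0]*np.cos(a)+q[...,1]*np.sin(a); Y=-q[...,0]*np.sin(a)+q[...,1]*np.cos(a); Z=q[...,2]
    m=(d>0)&(abs(Y)<.03)&(abs(X)<.09)&(Z<.0)&(Z>-.045)
    return X*1000,Y*1000,Z*1000,m
E
python3 - <<'E'
from bar import *
X,Y,Z,m=sidebar('pics/side2.npy')
v,u=np.where(m); print(u.min(),u.max(),v.min(),v.max(),m.sum())
for x in range(-50,55,8):
    k=m&(abs(X-x)<4)
    if k.sum(): print(x,k.sum(),'y',np.percentile(Y[k],[10,50,90]).round(1),'z',np.percentile(Z[k],[1,50,99]).round(1))
E
```

```text
307 342 224 243 497
-26 10 y [ 8.6  9.4 11. ] z [-29.7 -21.  -13.8]
-18 60 y [-1.5  9.7 11.6] z [-29.5 -16.4  -9.7]
-10 56 y [ 9.2 11.7 25.4] z [-29.4 -19.3  -0.8]
-2 57 y [ 9.8 17.1 26.8] z [-29.6 -15.1  -0.5]
6 77 y [ 7.9 12.2 26.5] z [-30.9 -15.4  -0.5]
14 69 y [ 0.8  9.9 12.3] z [-30.4 -18.2 -10.4]
22 58 y [-0.1 10.  11.8] z [-29.5 -17.3 -10. ]
30 68 y [ 2.  10.2 11.8] z [-29.7 -17.7 -10.1]
38 42 y [-1.  10.  12.1] z [-29.2 -17.2 -10.1]
```

Emit:
step_arm(increments=[{"tx": 0.0006, "ty": 0.0004, "tz": 0.03, "rx": 0, "ry": 0, "rz": 0.0037, "gripper": 0.0}, {"tx": 0.0006, "ty": 0.0004, "tz": 0.05, "rx": 0, "ry": 0, "rz": 0.0037, "gripper": 0.0}, {"tx": 0.0006, "ty": 0.0004, "tz": 0.058, "rx": 0, "ry": 0, "rz": 0.0037, "gripper": 0.0}, {"tx": 0.0006, "ty": 0.0004, "tz": 0.061, "rx": 0, "ry": 0, "rz": 0.0037, "gripper": 0.0}, {"tx": 0.0006, "ty": 0.0004, "tz": 0.063, "rx": 0, "ry": 0, "rz": 0.0037, "gripper": 0.0}, {"tx": 0.0006, "ty": 0.0004, "tz": 0.063, "rx": 0, "ry": 0, "rz": 0.0037, "gripper": 0.0}])

```text
t: 4.3
tool_pos: [0.431, -0.0927, 0.0471]
tcp_rot: [0.0, 0.995, 0.097, 0.0]
wrist_force: [-0.1, 0.5, -1.7]
width: 0.211
finger_force: 30.0
```

Emit:
step_arm(increments=[{"tx": 0, "ty": 0, "tz": 0.0015, "rx": 0, "ry": 0, "rz": 0, "gripper": 0.0}, {"tx": 0, "ty": 0, "tz": 0.003, "rx": 0, "ry": 0, "rz": 0, "gripper": 0.0}, {"tx": 0, "ty": 0, "tz": 0.004, "rx": 0, "ry": 0, "rz": 0, "gripper": 0.0}, {"tx": 0, "ty": 0, "tz": 0.0045, "rx": 0, "ry": 0, "rz": 0, "gripper": 0.0}, {"tx": 0, "ty": 0, "tz": 0.0045, "rx": 0, "ry": 0, "rz": 0, "gripper": 0.0}])

```text
t: 4.72
tool_pos: [0.4309, -0.0926, 0.0427]
tcp_rot: [0.0, 0.995, 0.097, 0.0]
wrist_force: [-0.7, 0.9, 4.5]
width: 0.211
finger_force: 30.0
```

Emit:
step_arm(increments=[{"tx": 0.003, "ty": 0, "tz": -0.0008, "rx": 0, "ry": 0, "rz": 0, "gripper": 0.0}, {"tx": 0.006, "ty": 0, "tz": -0.0008, "rx": 0, "ry": 0, "rz": 0, "gripper": 0.0}, {"tx": 0.009, "ty": 0, "tz": -0.0008, "rx": 0, "ry": 0, "rz": 0, "gripper": 0.0}, {"tx": 0.012, "ty": 0, "tz": -0.0008, "rx": 0, "ry": 0, "rz": 0, "gripper": 0.0}, {"tx": 0.015, "ty": 0, "tz": -0.0008, "rx": 0, "ry": 0, "rz": 0, "gripper": 0.0}, {"tx": 0.015, "ty": 0, "tz": -0.0008, "rx": 0, "ry": 0, "rz": 0, "gripper": 0.0}])

```text
t: 5.22
tool_pos: [0.4463, -0.0894, 0.043]
tcp_rot: [0.0, 0.995, 0.097, 0.0]
wrist_force: [0.3, -0.5, -1.7]
width: 0.211
finger_force: 30.0
```

Emit:
step_arm(increments=[{"tx": 0.003, "ty": -0.0002, "tz": 0, "rx": 0, "ry": 0, "rz": -0.003, "gripper": 0.0}, {"tx": 0.006, "ty": -0.0002, "tz": 0, "rx": 0, "ry": 0, "rz": -0.003, "gripper": 0.0}, {"tx": 0.009, "ty": -0.0002, "tz": 0, "rx": 0, "ry": 0, "rz": -0.003, "gripper": 0.0}, {"tx": 0.012, "ty": -0.0002, "tz": 0, "rx": 0, "ry": 0, "rz": -0.003, "gripper": 0.0}, {"tx": 0.015, "ty": -0.0002, "tz": 0, "rx": 0, "ry": 0, "rz": -0.003, "gripper": 0.0}, {"tx": 0.015, "ty": -0.0002, "tz": 0, "rx": 0, "ry": 0, "rz": -0.003, "gripper": 0.0}])

```text
t: 5.72
tool_pos: [0.4608, -0.0863, 0.043]
tcp_rot: [-0.0, 0.995, 0.099, 0.0]
wrist_force: [0.5, 0.0, -1.9]
width: 0.211
finger_force: 30.0
```

Emit:
step_arm(increments=[{"tx": 0.0025, "ty": 0, "tz": 0, "rx": 0, "ry": 0, "rz": 0, "gripper": 0.0}, {"tx": 0.005, "ty": 0, "tz": 0, "rx": 0, "ry": 0, "rz": 0, "gripper": 0.0}, {"tx": 0.0075, "ty": 0, "tz": 0, "rx": 0, "ry": 0, "rz": 0, "gripper": 0.0}, {"tx": 0.01, "ty": 0, "tz": 0, "rx": 0, "ry": 0, "rz": 0, "gripper": 0.0}, {"tx": 0.0125, "ty": 0, "tz": 0, "rx": 0, "ry": 0, "rz": 0, "gripper": 0.0}, {"tx": 0.0125, "ty": 0, "tz": 0, "rx": 0, "ry": 0, "rz": 0, "gripper": 0.0}])

```text
t: 6.22
tool_pos: [0.4716, -0.0835, 0.0429]
tcp_rot: [-0.0, 0.995, 0.099, -0.001]
wrist_force: [-4.0, 2.4, 1.5]
width: 0.218
finger_force: 30.0
```

Emit:
step_arm(increments=[{"tx": 0.002, "ty": 0, "tz": 0, "rx": 0, "ry": 0, "rz": 0, "gripper": 0.0}, {"tx": 0.004, "ty": 0, "tz": 0, "rx": 0, "ry": 0, "rz": 0, "gripper": 0.0}, {"tx": 0.006, "ty": 0, "tz": 0, "rx": 0, "ry": 0, "rz": 0, "gripper": 0.0}, {"tx": 0.008, "ty": 0, "tz": 0, "rx": 0, "ry": 0, "rz": 0, "gripper": 0.0}])

```text
t: 6.55
tool_pos: [0.4794, -0.0822, 0.0429]
tcp_rot: [-0.0, 0.995, 0.099, -0.001]
wrist_force: [-3.6, 3.0, -0.4]
width: 0.214
finger_force: 30.0
```

Emit:
step_arm(increments=[{"tx": 0.002, "ty": 0, "tz": 0, "rx": 0, "ry": 0, "rz": 0, "gripper": 0.0}, {"tx": 0.004, "ty": 0, "tz": 0, "rx": 0, "ry": 0, "rz": 0, "gripper": 0.0}, {"tx": 0.006, "ty": 0, "tz": 0, "rx": 0, "ry": 0, "rz": 0, "gripper": 0.0}, {"tx": 0.008, "ty": 0, "tz": 0, "rx": 0, "ry": 0, "rz": 0, "gripper": 0.0}, {"tx": 0.01, "ty": 0, "tz": 0, "rx": 0, "ry": 0, "rz": 0, "gripper": 0.0}, {"tx": 0.012, "ty": 0, "tz": 0, "rx": 0, "ry": 0, "rz": 0, "gripper": 0.0}])

```text
t: 7.05
tool_pos: [0.4923, -0.0801, 0.043]
tcp_rot: [0.0, 0.995, 0.098, 0.0]
wrist_force: [-1.8, 2.5, -2.3]
width: 0.213
finger_force: 30.0
```

Emit:
step_arm(increments=[{"tx": 0.002, "ty": -0.0002, "tz": 0, "rx": 0, "ry": 0, "rz": 0, "gripper": 0.0}, {"tx": 0.004, "ty": -0.0002, "tz": 0, "rx": 0, "ry": 0, "rz": 0, "gripper": 0.0}, {"tx": 0.006, "ty": -0.0002, "tz": 0, "rx": 0, "ry": 0, "rz": 0, "gripper": 0.0}, {"tx": 0.008, "ty": -0.0002, "tz": 0, "rx": 0, "ry": 0, "rz": 0, "gripper": 0.0}, {"tx": 0.01, "ty": -0.0002, "tz": 0, "rx": 0, "ry": 0, "rz": 0, "gripper": 0.0}, {"tx": 0.012, "ty": -0.0002, "tz": 0, "rx": 0, "ry": 0, "rz": 0, "gripper": 0.0}, {"tx": 0.014, "ty": -0.0002, "tz": 0, "rx": 0, "ry": 0, "rz": 0, "gripper": 0.0}, {"tx": 0.016, "ty": -0.0002, "tz": 0, "rx": 0, "ry": 0, "rz": 0, "gripper": 0.0}])

```text
t: 7.72
tool_pos: [0.5077, -0.0768, 0.043]
tcp_rot: [0.0, 0.995, 0.098, -0.0]
wrist_force: [-2.6, 3.2, -2.1]
width: 0.213
finger_force: 30.0
```

Emit:
step_arm(increments=[{"tx": 0.002, "ty": 0, "tz": 0, "rx": 0, "ry": 0, "rz": 0, "gripper": 0.0}, {"tx": 0.004, "ty": 0, "tz": 0, "rx": 0, "ry": 0, "rz": 0, "gripper": 0.0}, {"tx": 0.006, "ty": 0, "tz": 0, "rx": 0, "ry": 0, "rz": 0, "gripper": 0.0}, {"tx": 0.008, "ty": 0, "tz": 0, "rx": 0, "ry": 0, "rz": 0, "gripper": 0.0}, {"tx": 0.01, "ty": 0, "tz": 0, "rx": 0, "ry": 0, "rz": 0, "gripper": 0.0}, {"tx": 0.012, "ty": 0, "tz": 0, "rx": 0, "ry": 0, "rz": 0, "gripper": 0.0}])

```text
t: 8.22
tool_pos: [0.5195, -0.0745, 0.043]
tcp_rot: [0.0, 0.995, 0.098, -0.0]
wrist_force: [-2.0, 3.1, -1.9]
width: 0.212
finger_force: 30.0
```

Run:
```python
from bar import *
p,d=eyes.grab_frame('side'); np.save('pics/side3.npy',d); im=p[:,:,::-1]
cv2.imwrite('pics/c4.png',cv2.resize(im[235:315,210:370],(800,400),interpolation=cv2.INTER_CUBIC))
```

```text
(no output)
```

View pics/c4.png

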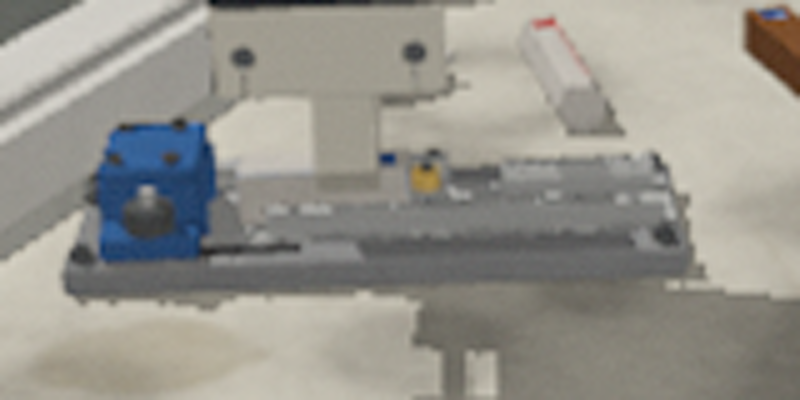

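The side crop shows the bar flat in the channel, its front at about (235,185) just short of the hood opening at (212,190). The fingers clear the rails. From here I go slowly.

Emit:
step_arm(increments=[{"tx": 0.001, "ty": 0, "tz": 0, "rx": 0, "ry": 0, "rz": 0, "gripper": 0.0}, {"tx": 0.002, "ty": 0, "tz": 0, "rx": 0, "ry": 0, "rz": 0, "gripper": 0.0}, {"tx": 0.003, "ty": 0, "tz": 0, "rx": 0, "ry": 0, "rz": 0, "gripper": 0.0}, {"tx": 0.004, "ty": 0, "tz": 0, "rx": 0, "ry": 0, "rz": 0, "gripper": 0.0}, {"tx": 0.005, "ty": 0, "tz": 0, "rx": 0, "ry": 0, "rz": 0, "gripper": 0.0}, {"tx": 0.006, "ty": 0, "tz": 0, "rx": 0, "ry": 0, "rz": 0, "gripper": 0.0}])

```text
t: 8.77
tool_pos: [0.5253, -0.0733, 0.043]
tcp_rot: [0.0, 0.995, 0.098, -0.0]
wrist_force: [-2.7, 2.3, -1.2]
width: 0.209
finger_force: 30.0
```

Emit:
step_arm(increments=[{"tx": 0.001, "ty": 0, "tz": 0, "rx": 0, "ry": 0, "rz": 0, "gripper": 0.0}, {"tx": 0.002, "ty": 0, "tz": 0, "rx": 0, "ry": 0, "rz": 0, "gripper": 0.0}, {"tx": 0.003, "ty": 0, "tz": 0, "rx": 0, "ry": 0, "rz": 0, "gripper": 0.0}, {"tx": 0.004, "ty": 0, "tz": 0, "rx": 0, "ry": 0, "rz": 0, "gripper": 0.0}, {"tx": 0.005, "ty": 0, "tz": 0, "rx": 0, "ry": 0, "rz": 0, "gripper": 0.0}])

```text
t: 9.18
tool_pos: [0.5302, -0.0723, 0.043]
tcp_rot: [0.0, 0.995, 0.098, -0.0]
wrist_force: [-2.0, 2.0, -2.3]
width: 0.208
finger_force: 30.0
```

Emit:
step_arm(increments=[{"tx": 0.001, "ty": 0, "tz": 0, "rx": 0, "ry": 0, "rz": 0, "gripper": 0.0}, {"tx": 0.002, "ty": 0, "tz": 0, "rx": 0, "ry": 0, "rz": 0, "gripper": 0.0}, {"tx": 0.003, "ty": 0, "tz": 0, "rx": 0, "ry": 0, "rz": 0, "gripper": 0.0}, {"tx": 0.004, "ty": 0, "tz": 0, "rx": 0, "ry": 0, "rz": 0, "gripper": 0.0}])

```text
t: 9.52
tool_pos: [0.5341, -0.0715, 0.043]
tcp_rot: [0.0, 0.995, 0.098, 0.0]
wrist_force: [-1.8, 2.1, -2.3]
width: 0.212
finger_force: 30.0
```

Emit:
step_arm(increments=[{"tx": 0.001, "ty": 0, "tz": 0, "rx": 0, "ry": 0, "rz": 0, "gripper": 0.0}, {"tx": 0.002, "ty": 0, "tz": 0, "rx": 0, "ry": 0, "rz": 0, "gripper": 0.0}, {"tx": 0.003, "ty": 0, "tz": 0, "rx": 0, "ry": 0, "rz": 0, "gripper": 0.0}, {"tx": 0.004, "ty": 0, "tz": 0, "rx": 0, "ry": 0, "rz": 0, "gripper": 0.0}])

```text
t: 9.85
tool_pos: [0.5381, -0.0708, 0.043]
tcp_rot: [0.0, 0.995, 0.098, -0.0]
wrist_force: [-1.2, 2.7, -2.0]
width: 0.212
finger_force: 30.0
```

Emit:
step_arm(increments=[{"tx": 0.001, "ty": 0, "tz": 0, "rx": 0, "ry": 0, "rz": 0, "gripper": 0.0}, {"tx": 0.002, "ty": 0, "tz": 0, "rx": 0, "ry": 0, "rz": 0, "gripper": 0.0}, {"tx": 0.003, "ty": 0, "tz": 0, "rx": 0, "ry": 0, "rz": 0, "gripper": 0.0}])

```text
t: 10.1
tool_pos: [0.541, -0.0702, 0.043]
tcp_rot: [0.0, 0.995, 0.098, 0.0]
wrist_force: [-2.0, 2.6, -1.1]
width: 0.211
finger_force: 30.0
```

Emit:
step_arm(increments=[{"tx": 0.001, "ty": 0, "tz": 0, "rx": 0, "ry": 0, "rz": 0, "gripper": 0.0}, {"tx": 0.002, "ty": 0, "tz": 0, "rx": 0, "ry": 0, "rz": 0, "gripper": 0.0}, {"tx": 0.003, "ty": 0, "tz": 0, "rx": 0, "ry": 0, "rz": 0, "gripper": 0.0}])

```text
t: 10.35
tool_pos: [0.5434, -0.0697, 0.0429]
tcp_rot: [0.0, 0.995, 0.098, -0.001]
wrist_force: [-4.4, 2.2, 1.0]
width: 0.214
finger_force: 30.0
```

Emit:
step_arm(increments=[{"tx": 0.001, "ty": 0, "tz": 0, "rx": 0, "ry": 0, "rz": 0, "gripper": 0.0}, {"tx": 0.002, "ty": 0, "tz": 0, "rx": 0, "ry": 0, "rz": 0, "gripper": 0.0}, {"tx": 0.003, "ty": 0, "tz": 0, "rx": 0, "ry": 0, "rz": 0, "gripper": 0.0}])

```text
t: 10.6
tool_pos: [0.5453, -0.0693, 0.0428]
tcp_rot: [-0.0, 0.995, 0.098, -0.001]
wrist_force: [-7.9, 2.1, 3.6]
width: 0.212
finger_force: 30.0
```

Emit:
step_arm(increments=[{"tx": 0.0, "ty": 0, "tz": 0, "rx": 0, "ry": 0, "rz": 0, "gripper": 0.0}, {"tx": 0.0, "ty": 0, "tz": 0, "rx": 0, "ry": 0, "rz": 0, "gripper": 0.0}, {"tx": 0.0, "ty": 0, "tz": 0, "rx": 0, "ry": 0, "rz": 0, "gripper": 0.0}])

```text
t: 10.85
tool_pos: [0.5455, -0.0693, 0.0429]
tcp_rot: [0.0, 0.995, 0.098, -0.001]
wrist_force: [-6.8, 2.6, 1.0]
width: 0.211
finger_force: 30.0
```

Emit:
step_arm(increments=[{"tx": 0.0007, "ty": 0, "tz": 0, "rx": 0, "ry": 0, "rz": 0, "gripper": 0.0}, {"tx": 0.0014, "ty": 0, "tz": 0, "rx": 0, "ry": 0, "rz": 0, "gripper": 0.0}, {"tx": 0.002, "ty": 0, "tz": 0, "rx": 0, "ry": 0, "rz": 0, "gripper": 0.0}])

```text
t: 11.1
tool_pos: [0.547, -0.069, 0.0428]
tcp_rot: [-0.0, 0.995, 0.098, -0.002]
wrist_force: [-7.8, 2.9, 3.6]
width: 0.21
finger_force: 30.0
```

Emit:
step_arm(increments=[{"tx": 0.0007, "ty": 0, "tz": 0, "rx": 0, "ry": 0, "rz": 0, "gripper": 0.0}, {"tx": 0.0014, "ty": 0, "tz": 0, "rx": 0, "ry": 0, "rz": 0, "gripper": 0.0}, {"tx": 0.002, "ty": 0, "tz": 0, "rx": 0, "ry": 0, "rz": 0, "gripper": 0.0}])

```text
t: 11.35
tool_pos: [0.5488, -0.0687, 0.0428]
tcp_rot: [0.0, 0.995, 0.098, -0.002]
wrist_force: [-8.1, 1.1, 4.5]
width: 0.212
finger_force: 30.0
```

Emit:
step_arm(increments=[{"tx": 0.0006, "ty": 0, "tz": 0, "rx": 0, "ry": 0, "rz": 0, "gripper": 0.0}, {"tx": 0.0012, "ty": 0, "tz": 0, "rx": 0, "ry": 0, "rz": 0, "gripper": 0.0}, {"tx": 0.0018, "ty": 0, "tz": 0, "rx": 0, "ry": 0, "rz": 0, "gripper": 0.0}])

```text
t: 11.6
tool_pos: [0.5503, -0.0685, 0.0428]
tcp_rot: [0.0, 0.995, 0.098, -0.002]
wrist_force: [-9.1, 0.7, 5.9]
width: 0.212
finger_force: 30.0
```

Emit:
step_arm(increments=[{"tx": 0.0005, "ty": 0, "tz": 0, "rx": 0, "ry": 0, "rz": 0, "gripper": 0.0}, {"tx": 0.001, "ty": 0, "tz": 0, "rx": 0, "ry": 0, "rz": 0, "gripper": 0.0}, {"tx": 0.001, "ty": 0, "tz": 0, "rx": 0, "ry": 0, "rz": 0, "gripper": 0.0}])

```text
t: 11.85
tool_pos: [0.5514, -0.0683, 0.0428]
tcp_rot: [0.0, 0.995, 0.098, -0.002]
wrist_force: [-8.9, 1.3, 4.8]
width: 0.209
finger_force: 30.0
```

Emit:
step_arm(increments=[{"tx": 0.0005, "ty": 0, "tz": 0, "rx": 0, "ry": 0, "rz": 0, "gripper": 0.0}, {"tx": 0.001, "ty": 0, "tz": 0, "rx": 0, "ry": 0, "rz": 0, "gripper": 0.0}, {"tx": 0.001, "ty": 0, "tz": 0, "rx": 0, "ry": 0, "rz": 0, "gripper": 0.0}])

```text
t: 12.1
tool_pos: [0.5528, -0.0682, 0.0428]
tcp_rot: [0.0, 0.995, 0.098, -0.002]
wrist_force: [-8.5, 1.0, 3.0]
width: 0.212
finger_force: 30.0
```

Emit:
step_arm(increments=[{"tx": 0.0004, "ty": 0, "tz": 0, "rx": 0, "ry": 0, "rz": 0, "gripper": 0.0}, {"tx": 0.0008, "ty": 0, "tz": 0, "rx": 0, "ry": 0, "rz": 0, "gripper": 0.0}, {"tx": 0.0008, "ty": 0, "tz": 0, "rx": 0, "ry": 0, "rz": 0, "gripper": 0.0}])

```text
t: 12.35
tool_pos: [0.5536, -0.0681, 0.0429]
tcp_rot: [0.0, 0.995, 0.098, -0.002]
wrist_force: [-7.6, 0.8, 4.3]
width: 0.212
finger_force: 30.0
```

Run:
```python
from bar import *
p,d=eyes.grab_frame('side'); np.save('pics/side4.npy',d); im=p[:,:,::-1]
t,td=eyes.grab_frame('top'); 
a=cv2.resize(im[245:300,210:310],(800,440),interpolation=cv2.INTER_CUBIC)
cv2.imwrite('pics/c5.png',a); cv2.imwrite('pics/s5.png',im)
```

```text
(no output)
```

View pics/c5.png

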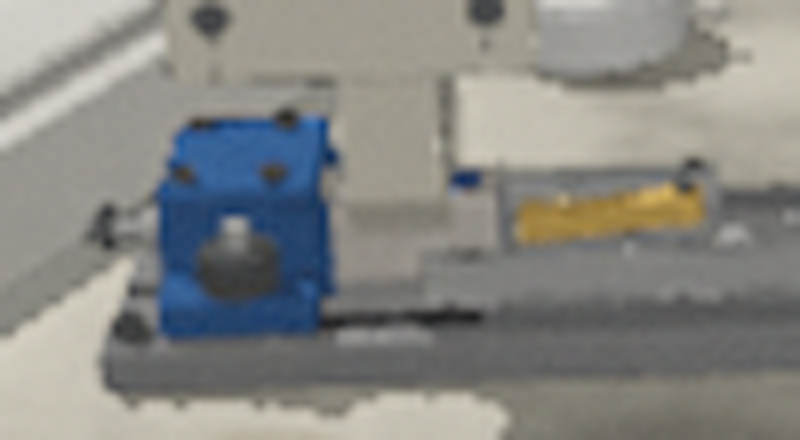

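The crop shows the bar's rear at about (498,215) clear of the brass pawl (518–705, 215), which stands shut into the channel behind it. I'll test the catch by gently drawing back.

Emit:
step_arm(increments=[{"tx": -0.0007, "ty": 0, "tz": 0, "rx": 0, "ry": 0, "rz": 0, "gripper": 0.0}, {"tx": -0.0014, "ty": 0, "tz": 0, "rx": 0, "ry": 0, "rz": 0, "gripper": 0.0}, {"tx": -0.002, "ty": 0, "tz": 0, "rx": 0, "ry": 0, "rz": 0, "gripper": 0.0}, {"tx": -0.0026, "ty": 0, "tz": 0, "rx": 0, "ry": 0, "rz": 0, "gripper": 0.0}, {"tx": -0.0026, "ty": 0, "tz": 0, "rx": 0, "ry": 0, "rz": 0, "gripper": 0.0}])

```text
t: 12.87
tool_pos: [0.5524, -0.0682, 0.0429]
tcp_rot: [0.0, 0.995, 0.098, -0.0]
wrist_force: [-4.4, -0.1, -1.6]
width: 0.213
finger_force: 30.0
```

Emit:
step_arm(increments=[{"tx": -0.0007, "ty": 0, "tz": 0, "rx": 0, "ry": 0, "rz": 0, "gripper": 0.0}, {"tx": -0.0014, "ty": 0, "tz": 0, "rx": 0, "ry": 0, "rz": 0, "gripper": 0.0}, {"tx": -0.002, "ty": 0, "tz": 0, "rx": 0, "ry": 0, "rz": 0, "gripper": 0.0}, {"tx": -0.002, "ty": 0, "tz": 0, "rx": 0, "ry": 0, "rz": 0, "gripper": 0.0}])

```text
t: 13.2
tool_pos: [0.5509, -0.0684, 0.0431]
tcp_rot: [0.0, 0.995, 0.098, 0.0]
wrist_force: [-2.5, -0.6, -2.8]
width: 0.213
finger_force: 30.0
```

Emit:
step_arm(increments=[{"tx": -0.0007, "ty": 0, "tz": 0, "rx": 0, "ry": 0, "rz": 0, "gripper": 0.0}, {"tx": -0.0014, "ty": 0, "tz": 0, "rx": 0, "ry": 0, "rz": 0, "gripper": 0.0}, {"tx": -0.002, "ty": 0, "tz": 0, "rx": 0, "ry": 0, "rz": 0, "gripper": 0.0}, {"tx": -0.002, "ty": 0, "tz": 0, "rx": 0, "ry": 0, "rz": 0, "gripper": 0.0}])

```text
t: 13.53
tool_pos: [0.5504, -0.0684, 0.0434]
tcp_rot: [0.0, 0.995, 0.099, 0.002]
wrist_force: [4.6, -0.4, -6.4]
width: 0.21
finger_force: 30.0
```

Emit:
step_arm(increments=[{"tx": 0.0008, "ty": 0, "tz": 0.0004, "rx": 0, "ry": 0, "rz": 0, "gripper": 0.0}, {"tx": 0.0012, "ty": 0, "tz": 0.0006, "rx": 0, "ry": 0, "rz": 0, "gripper": 0.0}, {"tx": 0.0012, "ty": 0, "tz": 0.0006, "rx": 0, "ry": 0, "rz": 0, "gripper": 0.0}])

```text
t: 13.78
tool_pos: [0.5506, -0.0683, 0.043]
tcp_rot: [0.0, 0.995, 0.098, 0.001]
wrist_force: [2.4, -0.3, 3.5]
width: 0.21
finger_force: 30.0
```

Emit:
step_arm(increments=[{"tx": 0.0005, "ty": 0, "tz": 0, "rx": 0, "ry": 0, "rz": 0, "gripper": 0.0}, {"tx": 0.0005, "ty": 0, "tz": 0, "rx": 0, "ry": 0, "rz": 0, "gripper": 0.25}, {"tx": 0.0005, "ty": 0, "tz": 0, "rx": 0, "ry": 0, "rz": 0, "gripper": 0.35}, {"tx": 0.0005, "ty": 0, "tz": 0, "rx": 0, "ry": 0, "rz": 0, "gripper": 0.4}, {"tx": 0.0005, "ty": 0, "tz": 0, "rx": 0, "ry": 0, "rz": 0, "gripper": 0.4}, {"tx": 0.0005, "ty": 0, "tz": 0, "rx": 0, "ry": 0, "rz": 0, "gripper": 0.4}])

```text
t: 14.28
tool_pos: [0.5501, -0.0683, 0.0422]
tcp_rot: [-0.0, 0.995, 0.098, -0.0]
wrist_force: [0.8, -0.2, -0.0]
width: 0.396
finger_force: 0.0
```

Emit:
step_arm(increments=[{"tx": 0, "ty": 0, "tz": -0.01, "rx": 0, "ry": 0, "rz": 0, "gripper": 0.4}, {"tx": 0, "ty": 0, "tz": -0.03, "rx": 0, "ry": 0, "rz": 0, "gripper": 0.4}, {"tx": 0, "ty": 0, "tz": -0.06, "rx": 0, "ry": 0, "rz": 0, "gripper": 0.4}, {"tx": 0, "ty": 0, "tz": -0.1, "rx": 0, "ry": 0, "rz": 0, "gripper": 0.4}, {"tx": 0, "ty": 0, "tz": -0.14, "rx": 0, "ry": 0, "rz": 0, "gripper": 0.4}, {"tx": -0.02, "ty": 0.03, "tz": -0.16, "rx": 0, "ry": 0, "rz": 0, "gripper": 0.4}, {"tx": -0.04, "ty": 0.06, "tz": -0.16, "rx": 0, "ry": 0, "rz": 0, "gripper": 0.4}, {"tx": -0.06, "ty": 0.09, "tz": -0.16, "rx": 0, "ry": 0, "rz": 0, "gripper": 0.4}, {"tx": -0.08, "ty": 0.12, "tz": -0.16, "rx": 0, "ry": 0, "rz": 0, "gripper": 0.4}, {"tx": -0.1, "ty": 0.15, "tz": -0.16, "rx": 0, "ry": 0, "rz": 0, "gripper": 0.4}, {"tx": -0.11, "ty": 0.18, "tz": -0.16, "rx": 0, "ry": 0, "rz": 0, "gripper": 0.4}, {"tx": -0.12, "ty": 0.21, "tz": -0.16, "rx": 0, "ry": 0, "rz": 0, "gripper": 0.4}, {"tx": -0.13, "ty": 0.24, "tz": -0.16, "rx": 0, "ry": 0, "rz": 0, "gripper": 0.4}, {"tx": -0.14, "ty": 0.27, "tz": -0.16, "rx": 0, "ry": 0, "rz": 0, "gripper": 0.4}, {"tx": -0.15, "ty": 0.3, "tz": -0.16, "rx": 0, "ry": 0, "rz": 0, "gripper": 0.4}, {"tx": -0.15, "ty": 0.3, "tz": -0.16, "rx": 0, "ry": 0, "rz": 0, "gripper": 0.4}])

```text
t: 15.62
tool_pos: [0.459, -0.3991, 0.2032]
tcp_rot: [0.002, 0.996, 0.094, -0.001]
wrist_force: [-0.6, -0.0, -0.3]
width: 0.403
finger_force: 0.0
```

Run:
```python
from bar import *
p,d=eyes.grab_frame('side'); im=p[:,:,::-1]; t,td=eyes.grab_frame('top'); t=t[:,:,::-1]
a=cv2.resize(im[245:300,210:310],(800,300),interpolation=cv2.INTER_CUBIC)
b=cv2.resize(t[150:210,265:345],(400,300),interpolation=cv2.INTER_CUBIC); c=cv2.resize(t[140:320,270:510],(400,300))
cv2.imwrite('pics/c6.png',np.vstack([a,np.hstack([b,c])]))
```

```text
(no output)
```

View pics/c6.png

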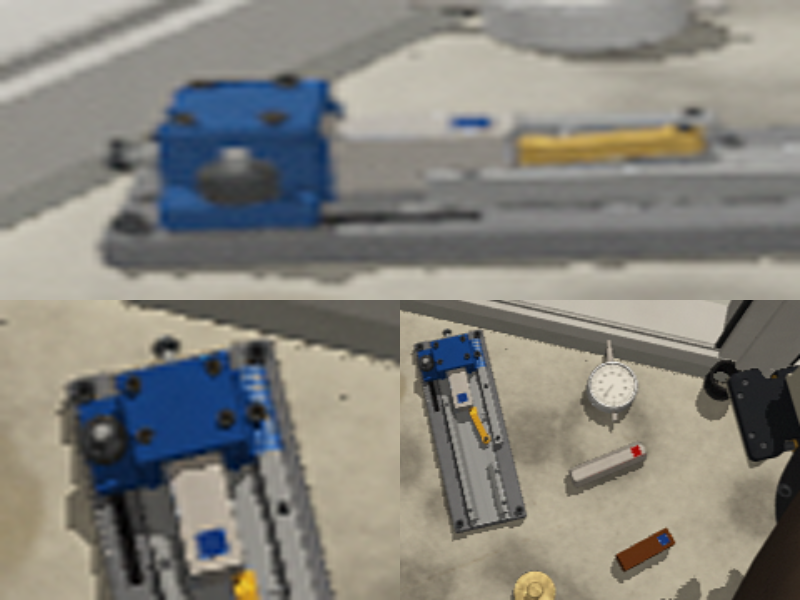

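The bar sits under the hood with its front hidden at about (205,465). Its rear, near the blue mark at (212,543), rests against the pawl's nose at (246,585). The other items have not moved and the arm is clear, so I'm handing in.

```bash
python3 -c "
from bench import robot
print(robot.finish_job())"
```

```text
the job is handed in; nothing more can be done
None
```

The blue-marked steel bar is in the nest, caught between pawl and ejector: a gentle pull back met firm resistance, and wrist force read under 11 N whenever checked while sliding it in. I handed the job in at about 16 s with the gripper clear, but the hand-in gave no verdict.

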